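# Sweep the good buffer tablets into the counting tray's trough

### The arm

A 7-joint arm with a two-finger parallel gripper is mounted at the origin on a cart in front of the work surface, level with it; the furniture and walls round the work are solid. World frame = base frame: x ahead of the robot, y to its left, z up, the work surface at z = 0. Lengths are in m, angles in rad, forces in N, time in s.
With the tool pointing down it reaches from about 0.4 to 0.85 m from the base axis. Payload 10.4 kg.
Tool frame: the origin (TCP) lies at the very end of the fingers, on their centre line; the grasp point (between the pads) lies 19 mm behind it; z points along the fingers, y is the line along which they close (so a half turn about z gives the same grasp; the last joint's range is limited). The gripper opens to 87 mm and grips with 3 to 60 N. Pads are 19 mm wide; open, the fingers measure 117 mm over their backs; the gripper's body (75 mm by 190 mm) begins 51 mm behind the grasp point.
Start: joints at [1.324, 0.332, -0.065, 1.46, 0.022, 1.35, -0.088], TCP at [0.139, -0.609, 0.184] pointing down, gripper open.
Joint ranges: [-2.6, 2.6], [-0.5, 2.12], [-1.47, 1.34], [0.16, 2.42], [-1.27, 4.41], [0.06, 2.06], [-2.6, 2.6]. Speed limits (rad/s): [2.22, 2.22, 2.79, 2.79, 3.14, 3.14, 3.14].

### API

Orientations are given as a unit quaternion [x, y, z, w].
In Python, from bench import * gives the robot as it stands.
- The arm moves only by the tool step_arm, never from a script. Its arguments are lists of equal length, an entry for each row: "delta_pos": the shift along the world's x, y, z in units of 25 mm (1.0 is 25 mm), a list of three; "turn": the turn about the world's z in units of 0.12 rad (1.0 is 0.12 rad). In form: {"delta_pos": [[tx, ty, tz], ...], "turn": [turn, ...]}. A call has 1 to 12 rows; each row shifts and turns the commanded pose from where the row before left it; what a row does not reach is not made up. A row lasts 1/10 s, in which the tool goes at most 50 mm and 8.59 degrees, less where a joint would pass 70% of its speed; a pose out of reach is approached as far as the arm can. A call with a number of a shift or a turn outside -1 to 1 is refused whole. A call with a gripper value outside its range is refused whole. "grip" is the closure, from 0 (fully open) to 1 (shut), set as the call begins (left out, the last holds). The fingers move at their own pace and stop on an object; "newtons" is the grip in N (left out, the last holds). Time passes only in rows, so rows that do not move let the fingers close. It gives the time, the measured TCP pose, the force, the opening and the grip force at its end, in the units of the state.
- read_state(): the state, without advancing time (a new reading comes with each control period).
- camera(name): name is "side" or "top"; returns a dict with "image" (420x560x3 uint8, red, green, blue), "z_map" (420x560 float32, m along the optical axis (not along the pixel's ray), 0 where there is no reading), "mtx" (3x3 intrinsics, pixels), "dist" ([k1, k2, p1, p2, k3] as OpenCV has them; the pictures are not rectified), "view" (4x4, takes a point from world to camera coordinates). Camera axes: x right, y up, looking along -z (the intrinsics and any distortion apply to the point x, -y, -z); pixel columns grow to the right and rows downward; lengths in m; the calibration is good to about 2 mm. A picture is of the moment at which its call begins.
- close_job(): hands the job in; it is judged then, once.
The state is a dict: "time": time; "joint_positions": joint angles; "joint_vel": joint speeds; "joint_torque": joint torques, N m; "ee_pos": TCP position; "eef_rot": TCP orientation; "ft_force": force on the tool from outside, world axes, zero at the start; "torque": the same for the moment, N m; "width": finger opening in m; "grip_force": force on a finger pad.
Only numpy, scipy, OpenCV 4.12 (cv2) and the standard library are available. Lean on these libraries where they do the work, as an engineer would, in place of code of your own. Each camera call takes 0.05 s, during which the arm holds its last target. There are 200 camera calls.

### The job

Sweep the three white tablets across the counting tray into its trough with the fingertips, pushing them gently and never picking one up, and leave the two brown (spoiled) tablets where they lie on the plate. Then push the trough's standing cover over so that it lies fully shut over the three, and leave the other things on the bench alone.

Things in the scene. Friction and masses are not known exactly. Their poses are not given: they have to be found in the camera images.
- counting_tray: blue tablet-counting tray, 204 (x) x 195 (y) mm, does not slip; origin: centre of its underside on the bench, x and y along its sides, y towards the trough (robot's left). Flat plate: top at z 0.028, x -0.098 to 0.098, y -0.096 to 0.052, rims 6 mm high, 4 mm thick on its +x, -x and -y sides, none on the trough side. A pour spout sticks out 22 mm at the +x -y corner
- plate_edge (a point): middle of the plate's straight edge towards the trough, at plate height (tray 0, 0.052, 0.028); the edge runs along the tray's x. A tablet pushed more than half over it drops 20 mm into the trough
- trough_floor (a point): middle of the trough's floor (tray 0, 0.072, 0.008). The trough is open on top, spans tray y 0.052 to 0.092 and x -0.098 to 0.098; its outer wall is 5 mm thick (y to 0.097), its top level with the plate; all axes are the tray's
- tablet_white_1: buffer tablet, flat round disc 20 mm across, 8 mm thick, score line on top, clean white, loose on the plate; origin: centre of its underside. The five tablets start in shuffled order, one in each of five rows at tray x = -0.072, -0.036, 0, 0.036, 0.072 (+-3 mm), each at any tray y from -0.038 to 0.022
- tablet_white_2: buffer tablet, flat round disc 20 mm across, 8 mm thick, score line on top, clean white, loose on the plate; origin: centre of its underside. The five tablets start in shuffled order, one in each of five rows at tray x = -0.072, -0.036, 0, 0.036, 0.072 (+-3 mm), each at any tray y from -0.038 to 0.022
- tablet_white_3: buffer tablet, flat round disc 20 mm across, 8 mm thick, score line on top, clean white, loose on the plate; origin: centre of its underside. The five tablets start in shuffled order, one in each of five rows at tray x = -0.072, -0.036, 0, 0.036, 0.072 (+-3 mm), each at any tray y from -0.038 to 0.022
- tablet_brown_1: buffer tablet, flat round disc 20 mm across, 8 mm thick, score line on top, gone brown all over, loose on the plate; origin: centre of its underside. The five tablets start in shuffled order, one in each of five rows at tray x = -0.072, -0.036, 0, 0.036, 0.072 (+-3 mm), each at any tray y from -0.038 to 0.022
- tablet_brown_2: buffer tablet, flat round disc 20 mm across, 8 mm thick, score line on top, gone brown all over, loose on the plate; origin: centre of its underside. The five tablets start in shuffled order, one in each of five rows at tray x = -0.072, -0.036, 0, 0.036, 0.072 (+-3 mm), each at any tray y from -0.038 to 0.022
- trough_cover (a joint): hinge of the trough's white cover (198 x 47 x 3 mm), axis along tray x at tray y 0.098, z 0.0285. 0 = shut, flat over the trough; 1.57 = upright; 2.0 = limit, leaning outward, away from the plate. Starts at 1.75 to 1.98. Swings almost freely (0.1 N at the edge) and drops shut by its own weight once 10 degrees past upright towards the plate
- cover_edge (a point): middle of the cover's free edge, 47 mm from the hinge axis (about 73 mm above the bench when open); a thumb tab 44 mm wide sticks out 9 mm beyond it here
- tablet_bottle: white plastic bottle with red cap, 60 mm wide, 115 mm tall, behind the tray; leave it alone; origin at the centre of its underside
- beaker: empty clear beaker, 52 mm wide, 69 mm tall, on the right, beside the instrument case; leave it alone; origin at the centre of its underside
- tweezers: steel tweezers, 124 mm long, 9 mm high, lying in front of the instrument case; leave them alone; origin at the centre of its underside
- timer: white bench timer, 60 x 66 x 20 mm, behind the tray; leave it alone; origin at the centre of its underside
- vial_1: small brown sample vial with white cap, 23 mm wide, 46 mm tall, at the front edge; leave it alone; origin at the centre of its underside
- vial_2: small clear sample vial with white cap, 23 mm wide, 46 mm tall, at the front edge; leave it alone; origin at the centre of its underside

How it is judged:
On the way:
1. the three white tablets lie in the trough while its cover still stands open, and the brown ones are still on the plate (y of tablet_white_1 in the frame of counting_tray between 0.052 and 0.092 m and x of tablet_white_1 in the frame of counting_tray between -0.1 and 0.1 m and z of tablet_white_1 in the frame of counting_tray between 0.004 and 0.026 m and y of tablet_white_2 in the frame of counting_tray between 0.052 and 0.092 m and x of tablet_white_2 in the frame of counting_tray between -0.1 and 0.1 m and z of tablet_white_2 in the frame of counting_tray between 0.004 and 0.026 m and y of tablet_white_3 in the frame of counting_tray between 0.052 and 0.092 m and x of tablet_white_3 in the frame of counting_tray between -0.1 and 0.1 m and z of tablet_white_3 in the frame of counting_tray between 0.004 and 0.026 m and y of tablet_brown_1 in the frame of counting_tray between -0.096 and 0.042 m and z of tablet_brown_1 in the frame of counting_tray between 0.024 and 0.034 m and distance of each of tablet_brown_1, tablet_brown_2 from where it was at the start of the episode below 0.015 m and y of tablet_brown_2 in the frame of counting_tray between -0.096 and 0.042 m and z of tablet_brown_2 in the frame of counting_tray between 0.024 and 0.034 m and value of joint trough_cover above 1.3 rad), for 0.2 s.
At the end, for the whole second after the job is handed in: All three white tablets lie at rest in the trough (centres between its long walls and below the plate's level), the cover is shut over them to within 0.06 rad (about 3 mm at its free edge), and both brown tablets lie flat on the plate within 15 mm of where they started (y of tablet_white_1 in the frame of counting_tray between 0.052 and 0.092 m and x of tablet_white_1 in the frame of counting_tray between -0.1 and 0.1 m and z of tablet_white_1 in the frame of counting_tray between 0.004 and 0.026 m and y of tablet_white_2 in the frame of counting_tray between 0.052 and 0.092 m and x of tablet_white_2 in the frame of counting_tray between -0.1 and 0.1 m and z of tablet_white_2 in the frame of counting_tray between 0.004 and 0.026 m and y of tablet_white_3 in the frame of counting_tray between 0.052 and 0.092 m and x of tablet_white_3 in the frame of counting_tray between -0.1 and 0.1 m and z of tablet_white_3 in the frame of counting_tray between 0.004 and 0.026 m and y of tablet_brown_1 in the frame of counting_tray between -0.096 and 0.042 m and z of tablet_brown_1 in the frame of counting_tray between 0.024 and 0.034 m and distance of each of tablet_brown_1, tablet_brown_2 from where it was at the start of the episode below 0.015 m and y of tablet_brown_2 in the frame of counting_tray between -0.096 and 0.042 m and z of tablet_brown_2 in the frame of counting_tray between 0.024 and 0.034 m and value of joint trough_cover below 0.06 rad and linear speed of each of tablet_white_1, tablet_white_2, tablet_white_3, tablet_brown_1, tablet_brown_2 below 0.02 m/s); the robot touches nothing.
It fails at once if a tablet is lifted more than 14 mm off the plate (z of any of tablet_white_1, tablet_white_2, tablet_white_3, tablet_brown_1, tablet_brown_2 in the frame of counting_tray above 0.042 m).
It fails at once if a tablet is pressed or squeezed by the fingers with more than 20 N (contact force between the fingers and tablet_white_1 above 20 N or contact force between the fingers and tablet_white_2 above 20 N or contact force between the fingers and tablet_white_3 above 20 N or contact force between the fingers and tablet_brown_1 above 20 N or contact force between the fingers and tablet_brown_2 above 20 N).
It fails at once if a brown tablet is pushed more than 15 mm from where it lay (distance of any of tablet_brown_1, tablet_brown_2 from where it was at the start of the episode above 0.015 m).
It fails at once if another thing on the bench is moved by more than 20 mm (distance of any of tablet_bottle, beaker, tweezers, timer, vial_1, vial_2 from where it was at the start of the episode above 0.02 m).
It also fails if it takes over 51 s, if anything falls off the work surface, if the arm or the gripper's body presses on something with over 40 N, if the wrist force passes 120 N, or if a joint passes its speed limit or range.

## Working session

There is one attempt and no reset: what is moved stays moved. The work goes in short steps, Python scripts to look and compute and a tool call to move; the robot and the scene stay as the last step left them, time stands still between calls to the robot, and variables do not carry over. Pictures are saved under pics/ and viewed, at most 10 in all, crops included, and the job is handed in when it is done.

Besides the shell and the picture viewer there is one more tool, called in YAML: its name, and indented under it one key for each argument. step_arm: Moves the arm, as the interface text tells. Shifts and turns lie within -1 to 1; 1 stands for 25 mm of shift or 0.12 rad of turn. Its arguments: {"type":"object","properties":{"delta_pos":{"type":"array"},"turn":{"type":"array"},"grip":{"type":"number"},"newtons":{"type":"number"}},"required":["delta_pos","turn"]}

```bash
mkdir -p pics; ls; cat > h.py <<'E'
from bench import *
import numpy as np, cv2
def look(name):
    c=camera(name); return c
def save(c,fn,crop=None,s=1):
    im=c["image"][:,:,::-1]
    if crop: x0,y0,x1,y1=crop; im=im[y0:y1,x0:x1]
    cv2.imwrite("pics/"+fn,cv2.resize(im,None,fx=s,fy=s,interpolation=cv2.INTER_CUBIC))
def at_z(c,uv,z):
    "pixel -> world point on plane of height z"
    p=cv2.undistortPoints(np.array([[uv]],float),c["mtx"],np.array(c["dist"]))[0,0]
    V=np.array(c["view"]); R=V[:3,:3]; o=-R.T@V[:3,3]
    d=R.T@np.array([p[0],-p[1],-1.]); return o+d*(z-o[2])/d[2]
def at_d(c,uv):
    u,v=map(int,np.round(uv)); d=float(c["z_map"][v,u])
    p=cv2.undistortPoints(np.array([[uv]],float),c["mtx"],np.array(c["dist"]))[0,0]
    V=np.array(c["view"]); R=V[:3,:3]
    return R.T@(np.array([p[0]*d,-p[1]*d,-d])-V[:3,3])
def load(fn):
    return np.load(fn,allow_pickle=True).item()
E
python3 - <<'E'
from h import *
for n in("top","side"):
    c=camera(n); np.save(n+"0.npy",c,allow_pickle=True); save(c,n+"0.png",None,1.4)
    V=np.array(c["view"]); print(n,-V[:3,:3].T@V[:3,3],c["mtx"])
s=read_state(); print(s["time"],s["ee_pos"],s["eef_rot"],s["width"])
E
```

```text
pics
top [0.39910663 0.02683037 0.93608158] [[394.28876044   0.         276.75367937]
 [  0.         394.28876044 212.13770497]
 [  0.           0.           1.        ]]
side [0.12881965 0.90532139 0.55777051] [[428.56770655   0.         271.90427487]
 [  0.         428.56770655 206.51389264]
 [  0.           0.           1.        ]]
0.1 [ 0.13864138 -0.60903417  0.18372351] [ 9.93742197e-01  1.11696156e-01 -8.85074759e-05 -6.37478400e-04] 0.08700391104534112
```

View pics/top0.png

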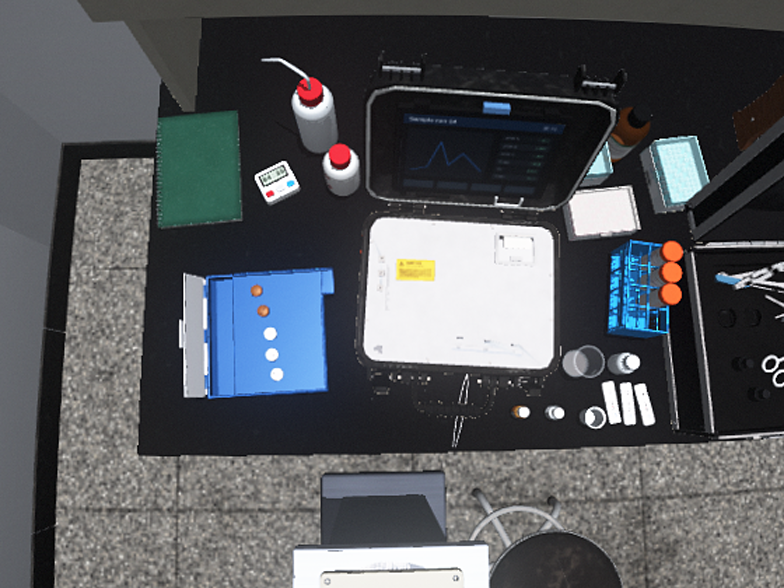

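View pics/side0.png

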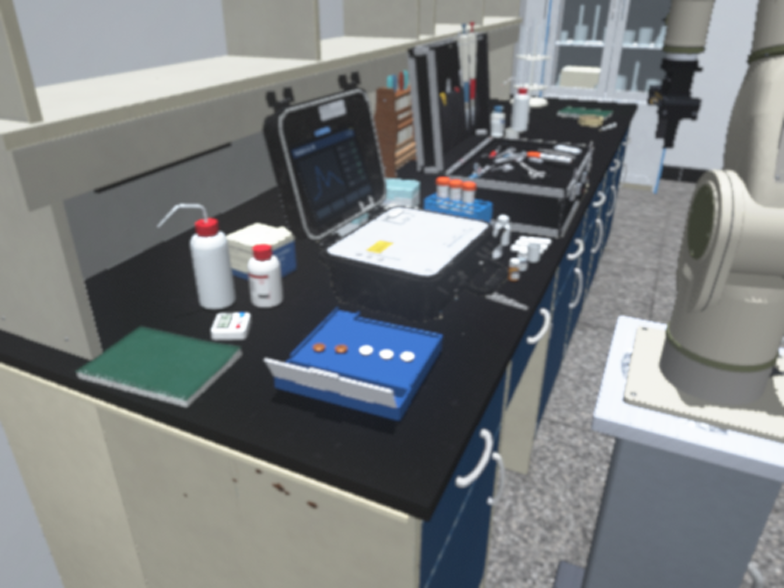

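The top view shows the tray at (185-330, 270-400) of the 1.4x picture. The three whites are at (270,334), (272,354) and (277,374), in the near rows. The browns are at (257,291) and (264,311), in the far rows. The cover leans outward at x≈195, and nothing stands near the tray's near side.

```bash
python3 - <<'E'
from h import *
c=load("top0.npy"); save(c,"topc.png",(125,185,245,290),6)
im=c["image"].astype(int)
hsv=cv2.cvtColor(c["image"],cv2.COLOR_RGB2HSV)
sub=np.zeros(im.shape[:2],bool); sub[195:280,165:215]=1
for nm,m in(("notblue",sub&((hsv[...,1]<90)&(hsv[...,2]>150)|((hsv[...,0]<25)&(hsv[...,2]>60)&(hsv[...,1]>90)))),):
    n,l,st,ce=cv2.connectedComponentsWithStats(m.astype(np.uint8))
    for i in range(1,n):
        if st[i,4]>15: print(st[i],ce[i],at_z(c,ce[i],.036).round(4),at_d(c,ce[i]).round(4))
E
```

```text
[179 203   8   9  53] [182.67924528 207.0754717 ] [0.571  0.2171 0.036 ] [0.5712 0.2173 0.035 ]
[184 218   8   8  54] [187.5        221.62962963] [0.5367 0.2052 0.036 ] [0.5369 0.2054 0.035 ]
[188 234  10   9  71] [192.56338028 237.87323944] [0.499  0.1929 0.036 ] [0.4989 0.1927 0.0367]
[189 249  10   9  70] [193.92857143 253.        ] [0.4644 0.1892 0.036 ] [0.4643 0.1892 0.0363]
[193 263  10   9  70] [197.38571429 266.82857143] [0.433 0.181 0.036] [0.4329 0.1807 0.0375]
```

View pics/topc.png

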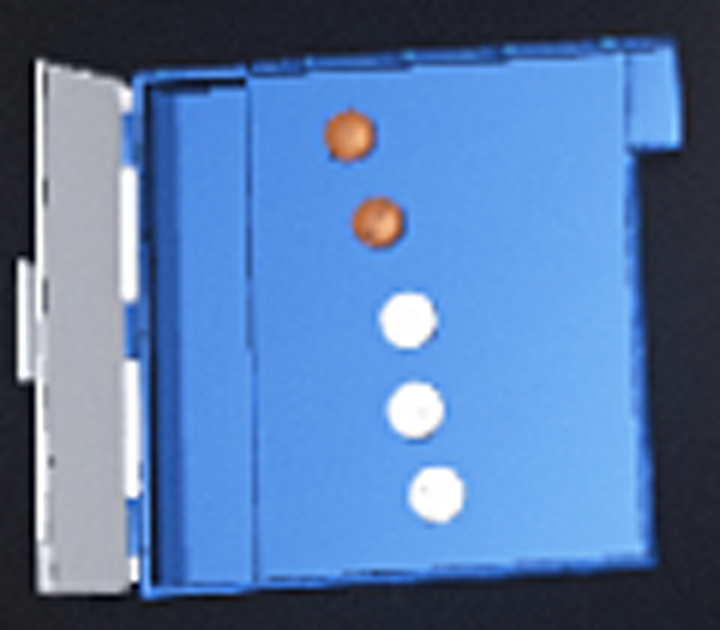

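The crop shows the plate edge running from (248,65) to (257,580), the near rim at v≈570-595 and the right rim at u≈630-655. The browns are above and the three whites below, in adjacent rows.

```bash
python3 - <<'E'
from h import *
c=load("top0.npy")
f=lambda u,v,z:at_z(c,(125+(u+.5)/6-.5,185+(v+.5)/6-.5),z)
A=f(248,70,.028);B=f(257,575,.028)
cs=dict(edgefar=A,edgenear=B,FL=f(135,75,.028),NL=f(145,597,.028),NR=f(655,568,.034),FR=f(628,50,.034),hingefar=f(128,85,.0285),covF=f(38,60,.073),covN=f(38,592,.073),tabF=f(18,258,.082),tabN=f(18,380,.082))
for k,v in cs.items(): print(k,v.round(4))
d=A-B; yaw=np.arctan2(-d[1]*-1,d[0]); print("yaw of x",yaw, "NL-FL",np.arctan2(*(cs['FL']-cs['NL'])[[1,0]]),"NR-NL",np.arctan2(*(cs['NL']-cs['NR'])[[1,0]])-np.pi/2)
T=dict(b1=(.571,.2171),b2=(.5367,.2052),w3=(.499,.1929),w2=(.4644,.1892),w1=(.433,.181))
P=np.array(list(T.values()))
# fit: rows x, edge y
for yw in(np.arctan2(d[1],d[0]),):
    ex=np.array([np.cos(yw),np.sin(yw)]);ey=np.array([-ex[1],ex[0]])
    ox=(P@ex).mean(); oy=((A+B)[:2]/2)@ey-.052
    O=ox*ex+oy*ey; print("O",O,"yaw",yw)
    for k,p in T.items(): print(k,(np.array(p)-O)@ex,(np.array(p)-O)@ey)
    for k,p in cs.items(): print(k,(p[:2]-O)@ex,(p[:2]-O)@ey)
E
```

```text
edgefar [0.599 0.259 0.028]
edgenear [0.4033 0.2504 0.028 ]
FL [0.5977 0.3037 0.028 ]
NL [0.3954 0.293  0.028 ]
NR [0.4041 0.0989 0.034 ]
FR [0.6037 0.1093 0.034 ]
hingefar [0.5936 0.3062 0.0285]
covF [0.5941 0.3269 0.073 ]
covN [0.3977 0.3189 0.073 ]
tabF [0.5182 0.3278 0.082 ]
tabN [0.4736 0.3259 0.082 ]
yaw of x 0.04434676477952595 NL-FL 0.05307004470469173 NR-NL 0.04434030274521672
O [0.50057381 0.20262778] yaw 0.04434676477952595
b1 0.07099853332331053 0.011335846006848681
b2 0.03620470205216783 0.0009681410787919843
w3 -0.0020035193786497843 -0.009648441002725895
w2 -0.0367335314122539 -0.011810908145994132
w1 -0.06846618458457517 -0.018610814222196116
edgefar 0.10087183960527524 0.05200000000000004
edgenear -0.09503589463965986 0.05200000000000004
FL 0.1014942507075996 0.09667010530031059
NL -0.10102181518437942 0.09490345615654788
NR -0.10102307050908287 -0.09935807873290341
FR 0.09884250796825289 -0.09782772819684125
hingefar 0.09752719550568613 0.09930834182911831
covF 0.09897346254413049 0.12005069926432771
covN -0.09763074305278292 0.12070330185275309
tabF 0.023172813922484835 0.12431197278276869
tabN -0.021440616244507812 0.12439215087683796
```

```bash
python3 - <<'E'
from h import *
c=load("top0.npy")
for u,v in((455,300),(440,400),(480,140),(400,92),(585,360),(340,155)): print((u,v),at_d(c,(u/1.4,v/1.4)).round(3))
cat="""
O=np.array([.5005,.2024]);YAW=.045
EX=np.array([np.cos(YAW),np.sin(YAW)]);EY=np.array([-EX[1],EX[0]])
def w(x,y): return O+x*EX+y*EY
def t(p): d=np.array(p[:2])-O; return np.array([d@EX,d@EY])
"""
open("h.py","a").write(cat)
exec(cat)
for x,y in((-.0685,-.06),(-.0685,.04),(-.0367,-.055),(-.002,-.05)): print(x,y,w(x,y).round(4))
E
```

```text
(455, 300) [ 0.538 -0.103  0.102]
(440, 400) [ 0.386 -0.087 -0.002]
(480, 140) [ 0.737 -0.125  0.24 ]
(400, 92) [ 0.778 -0.014  0.293]
(585, 360) [ 0.447 -0.339  0.007]
(340, 155) [0.772 0.073 0.116]
-0.0685 -0.06 [0.4348 0.1394]
-0.0685 0.04 [0.4303 0.2393]
-0.0367 -0.055 [0.4663 0.1458]
-0.002 -0.05 [0.5008 0.1524]
```

step_arm:
  delta_pos:
    - [1,0.5,1]
    - [1,1,1]
    - [1,1,1]
    - [1,1,1]
    - [1,1,0]
    - [1,1,0]
    - [1,1,0]
    - [1,1,0]
    - [1,1,0]
    - [1,1,0]
    - [0,1,0]
    - [0,1,0]
  turn: [-0.5,-0.5,-0.5,0,0,0,0,0,0,0,0,0]
  grip: 1
  newtons: 10

```text
time: 1.3
ee_pos: [0.3892, -0.3204, 0.2838]
eef_rot: [1.0, 0.023, -0.0, -0.0]
ft_force: [-0.5, -0.1, 0.2]
width: 0.0025
grip_force: 0.0
```

step_arm:
  delta_pos:
    - [0.2,1,0]
    - [0.2,1,0]
    - [0.2,1,0]
    - [0.2,1,0]
    - [0.2,1,0]
    - [0.2,1,0]
    - [0.2,1,0]
    - [0.2,1,0]
    - [0.2,1,0]
    - [0,1,0]
    - [0,1,0]
    - [0,1,0]
  turn: [0,0,0,0,0,0,0,0,0,0,0,0]

```text
time: 2.5
ee_pos: [0.4334, -0.0209, 0.2842]
eef_rot: [1.0, 0.022, -0.0, 0.0]
ft_force: [-0.2, 0.0, 0.6]
width: 0.0008
grip_force: 0.0
```

step_arm:
  delta_pos:
    - [0.05,1,-0.5]
    - [0,1,-1]
    - [0,1,-1]
    - [0,1,-1]
    - [0,1,-1]
    - [0,1,-1]
    - [0,0.4,-1]
    - [0,0,-1]
    - [0,0,-0.5]
    - [0,0,0]
    - [0,0,0]
  turn: [0,0,0,0,0,0,0,0,0,0,0]

```text
time: 3.6
ee_pos: [0.4354, 0.1379, 0.0852]
eef_rot: [1.0, 0.022, 0.0, -0.0]
ft_force: [0.1, -0.4, 0.9]
width: 0.0008
grip_force: 0.0
```

```bash
python3 - <<'E'
from h import *
s=read_state();p=s["ee_pos"];print(s["time"],p,t(p),s["eef_rot"],s["width"])
a=camera("top");np.save("top1.npy",a,allow_pickle=True)
b=camera("side")
A=cv2.resize(a["image"][170:300,115:255],None,fx=4,fy=4)
B=cv2.resize(b["image"][160:330,170:350],None,fx=3,fy=3)
h=max(A.shape[0],B.shape[0]);pad=lambda x:cv2.copyMakeBorder(x,0,h-x.shape[0],0,0,0)
m=np.hstack([cv2.copyMakeBorder(x,0,h-x.shape[0],0,0,cv2.BORDER_CONSTANT) for x in(A,B)])
m=cv2.resize(m,(800,int(m.shape[0]*800/m.shape[1])))
cv2.imwrite("pics/m1.png",m[:,:,::-1]);print(m.shape)
E
```

```text
3.6 [0.43538118 0.13793531 0.08517852] [-0.06795283 -0.06147007] [ 9.99765727e-01  2.16435658e-02  2.10147994e-04 -4.50176418e-05] 0.0007928486507446145
(378, 800, 3)
```

View pics/m1.png

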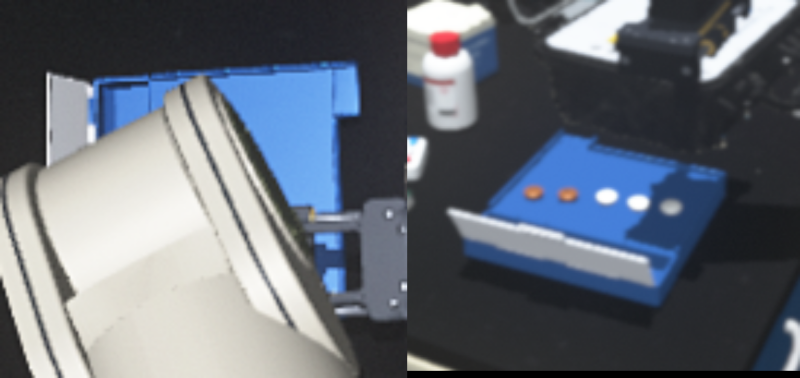

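The arm hides most of the tray in the top view (left). The side view (right) shows the closed fingers above the tray with all five tablets undisturbed; the near white is at (671,207). I'll descend next.

step_arm:
  delta_pos:
    - [0,0,-0.7]
    - [0,0,-0.7]
    - [0,0,-0.4]
    - [0,0,-0.2]
    - [0,0,0]
    - [0,0,0]
  turn: [0,0,0,0,0,0]

```text
time: 4.3
ee_pos: [0.4355, 0.1382, 0.0351]
eef_rot: [1.0, 0.022, 0.0, -0.0]
ft_force: [-0.9, -0.3, 0.9]
width: 0.0006
grip_force: 0.0
```

step_arm:
  delta_pos:
    - [0,0,-0.15]
    - [0,0,0]
    - [-0.01,0.2,0]
    - [-0.01,0.2,0]
    - [-0.01,0.2,0]
    - [-0.01,0.2,0]
    - [-0.01,0.2,0]
    - [-0.01,0.2,0]
    - [-0.01,0.2,0]
    - [-0.01,0.2,0]
    - [-0.01,0.2,0]
    - [-0.01,0.2,0]
  turn: [0,0,0,0,0,0,0,0,0,0,0,0]

```text
time: 5.5
ee_pos: [0.4325, 0.1885, 0.0307]
eef_rot: [1.0, 0.022, 0.0, 0.0]
ft_force: [-0.4, -0.8, 0.5]
width: 0.0004
grip_force: 0.0
```

```bash
python3 - <<'E'
from h import *
s=read_state();p=s["ee_pos"];print(s["time"],p,t(p),s["ft_force"])
b=camera("side");save(b,"s2.png",(185,205,330,310),5)
E
```

```text
5.5 [0.43247278 0.1884719  0.03073463] [-0.06858491 -0.01085381] [-0.36021412 -0.76630519  0.51560745]
```

View pics/s2.png

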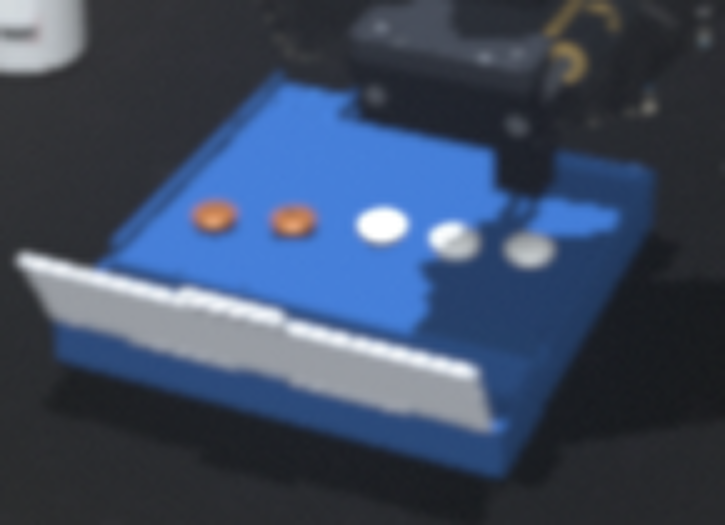

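```bash
cat >> h.py <<'E'
def px(c,P):
    V=np.array(c["view"]);q=V[:3,:3]@np.array(P,float)+V[:3,3]
    return cv2.projectPoints(np.array([[q[0],-q[1],-q[2]]]),np.zeros(3),np.zeros(3),c["mtx"],np.array(c["dist"]))[0][0,0]
E
python3 - <<'E'
from h import *
b=camera("side")
g=lambda P:((px(b,P)-[185,205])*5).round(0)
p=read_state()["ee_pos"]; print("tcp",g(p))
for y in(.015,): print("front",g([*w(t(p)[0],t(p)[1]+y),p[2]]))
inv=lambda u,v,z:t(at_z(b,(185+u/5,205+v/5),z))
for u,v in((530,248),(455,240),(382,225),(293,220),(214,216)): print(u,v,inv(u,v,.036).round(4))
print("tip",inv(522,190,.031))
E
```

```text
tcp [520. 257.]
front [508. 275.]
530 248 [-0.0728 -0.0113]
455 240 [-0.0404 -0.0046]
382 225 [-0.0061 -0.0032]
293 220 [0.032  0.0082]
214 216 [0.066  0.0188]
tip [-0.05017854 -0.06119639]
```

The picture shows the near white at (530,248), apparently unmoved. The visible finger end is at (522,190), well above the (520,257) where the TCP should project, so I'll check with the depth map and a fresh image.

```bash
python3 - <<'E'
from h import *
b=camera("side");np.save("side3.npy",b,allow_pickle=True)
print(read_state()["ee_pos"])
save(b,"s3.png",(270,225,310,265),14)
for v in range(150,265,6):
    u=289; p=at_d(b,(u,v)); print(v,b["image"][v,u],p.round(3),t(p).round(3))
E
```

```text
[0.43240568 0.18844309 0.03072211]
150 [157 156 150] [0.421 0.225 0.289] [-0.079  0.026]
156 [122 123 117] [0.418 0.229 0.279] [-0.081  0.031]
162 [100 105  97] [0.419 0.228 0.267] [-0.08   0.029]
168 [111 116 125] [0.425 0.213 0.248] [-0.075  0.013]
174 [57 60 65] [0.421 0.223 0.24 ] [-0.079  0.024]
180 [41 43 48] [0.414 0.237 0.235] [-0.084  0.039]
186 [39 42 48] [0.414 0.238 0.223] [-0.085  0.04 ]
192 [39 41 46] [0.413 0.239 0.212] [-0.086  0.041]
198 [38 40 46] [0.413 0.24  0.2  ] [-0.086  0.041]
204 [36 38 44] [0.414 0.237 0.185] [-0.085  0.038]
210 [42 46 53] [0.408 0.251 0.181] [-0.091  0.053]
216 [79 86 98] [0.398 0.274 0.181] [-0.099  0.076]
222 [45 49 58] [0.394 0.283 0.174] [-0.103  0.085]
228 [46 50 58] [0.397 0.274 0.156] [-0.1    0.076]
234 [33 36 45] [0.397 0.273 0.143] [-0.1    0.075]
240 [31 34 42] [0.43  0.197 0.078] [-0.071 -0.002]
246 [ 50  89 152] [0.451 0.145 0.027] [-0.052 -0.055]
252 [132 139 147] [0.436 0.18  0.036] [-0.065 -0.019]
258 [104 115 136] [0.431 0.191 0.029] [-0.07  -0.008]
264 [ 37  63 104] [0.423 0.209 0.026] [-0.077  0.01 ]
```

View pics/s3.png

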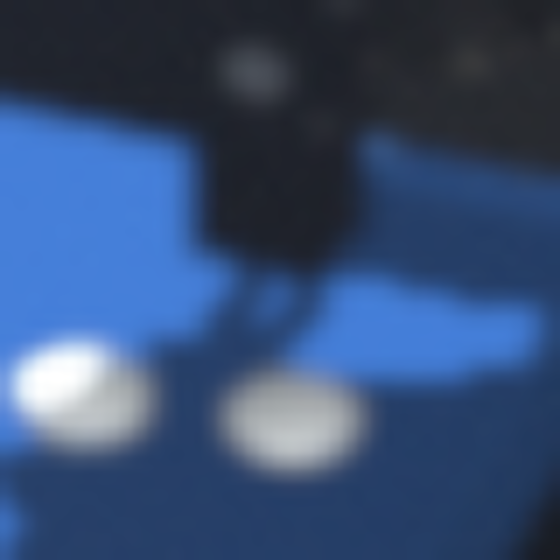

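Depth puts the fingertips' end near z≈0.07 and the body's underside near 0.14, while the state reports z=0.031. The detached finger shadow in the picture agrees, so the fingers are about 40 mm higher than reported and have touched nothing. I'll measure that offset, then back off before descending.

```bash
python3 - <<'E'
from h import *
b=load("side3.npy")
for v in range(236,247):
    print(v,[(tuple(at_d(b,(u,v)).round(3))) for u in(286,289,292)])
a=load("side0.npy")
# gripper at start: lowest point of the gripper seen near TCP projection
P=np.array([.1386,-.609,.1837]); print(px(a,P),px(a,P+[0,0,.041]))
u0,v0=px(a,P+[0,0,.041]).astype(int)
for v in range(v0-14,v0+30,3): print(v,[tuple(at_d(a,(u,v)).round(3)) for u in range(u0-8,u0+9,4)])
s=read_state();print(s["joint_positions"])
E
```

```text
236 [(np.float64(0.436), np.float64(0.199), np.float64(0.088)), (np.float64(0.397), np.float64(0.273), np.float64(0.138)), (np.float64(0.422), np.float64(0.199), np.float64(0.091))]
237 [(np.float64(0.436), np.float64(0.199), np.float64(0.085)), (np.float64(0.429), np.float64(0.199), np.float64(0.087)), (np.float64(0.422), np.float64(0.198), np.float64(0.088))]
238 [(np.float64(0.436), np.float64(0.199), np.float64(0.082)), (np.float64(0.428), np.float64(0.2), np.float64(0.085)), (np.float64(0.422), np.float64(0.199), np.float64(0.086))]
239 [(np.float64(0.436), np.float64(0.197), np.float64(0.079)), (np.float64(0.429), np.float64(0.199), np.float64(0.082)), (np.float64(0.422), np.float64(0.198), np.float64(0.083))]
240 [(np.float64(0.435), np.float64(0.2), np.float64(0.078)), (np.float64(0.43), np.float64(0.197), np.float64(0.078)), (np.float64(0.423), np.float64(0.197), np.float64(0.08))]
241 [(np.float64(0.436), np.float64(0.199), np.float64(0.075)), (np.float64(0.428), np.float64(0.2), np.float64(0.078)), (np.float64(0.422), np.float64(0.198), np.float64(0.078))]
242 [(np.float64
[... 4848 characters left out ...]
at64(0.558))]
125 [(np.float64(0.129), np.float64(0.905), np.float64(0.558)), (np.float64(0.129), np.float64(0.905), np.float64(0.558)), (np.float64(0.129), np.float64(0.905), np.float64(0.558)), (np.float64(0.129), np.float64(0.905), np.float64(0.558)), (np.float64(0.129), np.float64(0.905), np.float64(0.558))]
128 [(np.float64(0.129), np.float64(0.905), np.float64(0.558)), (np.float64(0.129), np.float64(0.905), np.float64(0.558)), (np.float64(0.129), np.float64(0.905), np.float64(0.558)), (np.float64(0.129), np.float64(0.905), np.float64(0.558)), (np.float64(0.129), np.float64(0.905), np.float64(0.558))]
[ 0.29507709  0.25849852 -0.87389652  1.99080449  0.23570316  0.99555382
 -2.21842534]
```

step_arm:
  delta_pos:
    - [0.02,-0.5,0]
    - [0.02,-0.5,0]
    - [0.02,-0.5,0]
    - [0.02,-0.5,0]
    - [0,0,0]
    - [0,0,0]
  turn: [0,0,0,0,0,0]

```text
time: 6.25
ee_pos: [0.4345, 0.1381, 0.0308]
eef_rot: [1.0, 0.022, 0.0, 0.0]
ft_force: [0.7, -0.2, 1.3]
width: 0.0004
grip_force: 0.0
```

The offset is about +38 mm, both here and at the start pose, so the true tip height is roughly the reported z plus 0.038. I'm now back behind the tablets, and I'll descend in stages and check.

step_arm:
  delta_pos:
    - [0,0,-0.4]
    - [0,0,-0.4]
    - [0,0,-0.3]
    - [0,0,0]
    - [0,0,0]
  turn: [0,0,0,0,0]

```text
time: 6.75
ee_pos: [0.4342, 0.1384, 0.0029]
eef_rot: [1.0, 0.022, -0.0, -0.0]
ft_force: [-0.0, -0.3, 0.4]
width: 0.0005
grip_force: 0.0
```

```bash
cat > tip.py <<'E'
from h import *
b=camera("side");np.save("side4.npy",b,allow_pickle=True)
s=read_state();p=np.array(s["ee_pos"]);print(s["time"],p,t(p),s["ft_force"])
us,vs=np.meshgrid(np.arange(180,340),np.arange(190,300))
q=np.array([at_d(b,x) for x in zip(us.ravel(),vs.ravel())])
m=(np.abs(q[:,0]-p[0])<.03)&(np.abs(q[:,1]-p[1]-.01)<.012)&(q[:,2]>.0315+.008)&(q[:,2]<.085)
m2=(np.abs(q[:,0]-p[0])<.03)&(np.abs(q[:,1]-p[1]-.01)<.012)&(q[:,2]>.0310)&(q[:,2]<.075)
k=q[m2];print(len(k),"zmin",np.sort(k[:,2])[:12].round(4),"x",np.percentile(k[:,0],[1,50,99]).round(4),"y",np.percentile(k[:,1],[5,50,95]).round(4))
E
python3 tip.py
```

```text
6.8 [0.43445466 0.13834855 0.00323095] [-0.06885983 -0.06101557] [-0.41689937 -0.35420703  0.37728621]
86 zmin [0.0318 0.0328 0.0331 0.0334 0.0335 0.0391 0.0398 0.0406 0.0412 0.0414
 0.0416 0.0425] x [0.4047 0.4321 0.4456] y [0.1393 0.1478 0.1506]
```

step_arm:
  delta_pos:
    - [0,0,-0.1]
    - [0,0,-0.1]
    - [0,0,-0.05]
    - [0,0,0]
    - [0,0,0]
  turn: [0,0,0,0,0]

```text
time: 7.3
ee_pos: [0.4345, 0.1381, -0.003]
eef_rot: [1.0, 0.022, -0.0, 0.0]
ft_force: [-0.2, 0.7, -0.9]
width: 0.0003
grip_force: 0.0
```

```bash
python3 tip.py; python3 - <<'E'
from h import *
b=load("side4.npy");save(b,"s5.png",(215,215,325,295),7)
E
```

```text
7.35 [ 0.4345379   0.13810716 -0.00294933] [-0.06878753 -0.06126047] [-0.98959411  0.10871227  0.47157574]
84 zmin [0.0316 0.0318 0.0326 0.0328 0.0337 0.0338 0.0355 0.0356 0.0357 0.0357
 0.0358 0.0359] x [0.4046 0.4326 0.4462] y [0.1385 0.1475 0.1504]
```

View pics/s5.png

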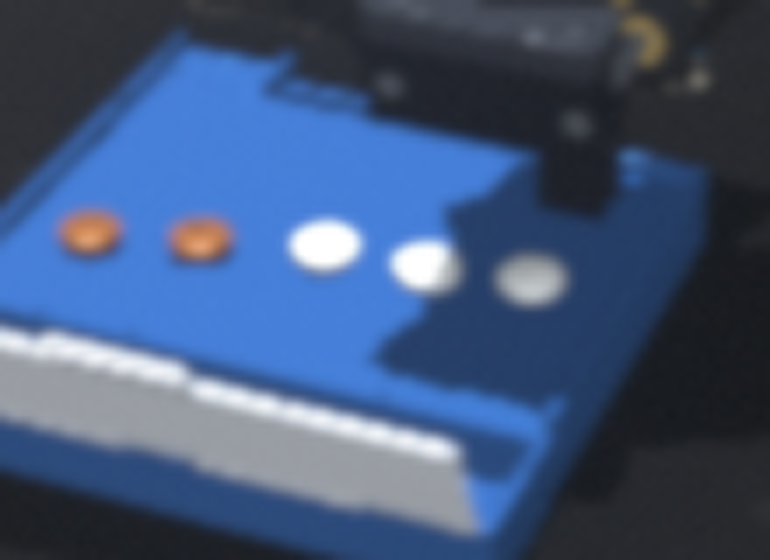

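The fingers are now just above the plate, with their lower end at (575,212). They stand straight behind the near white (530,278), with all five tablets still in place. I'll lower another 3 mm and push.

step_arm:
  delta_pos:
    - [0,0,-0.07]
    - [0,0,-0.06]
    - [0,0,0]
    - [-0.01,0.2,0]
    - [-0.01,0.2,0]
    - [-0.01,0.2,0]
    - [-0.01,0.2,0]
    - [-0.01,0.2,0]
    - [-0.01,0.2,0]
    - [-0.01,0.2,0]
    - [-0.01,0.2,0]
    - [-0.01,0.2,0]
  turn: [0,0,0,0,0,0,0,0,0,0,0,0]

```text
time: 8.55
ee_pos: [0.4322, 0.1835, -0.0063]
eef_rot: [1.0, 0.022, -0.0, 0.0]
ft_force: [-0.4, -0.1, 0.2]
width: 0.0003
grip_force: 0.1
```

```bash
python3 tip.py; python3 - <<'E'
from h import *
b=load("side4.npy");save(b,"s6.png",(215,215,325,295),7)
E
```

```text
8.6 [ 0.43210408  0.1843609  -0.00618863] [-0.06913816 -0.01494406] [-0.65326522  1.36025922  0.5110768 ]
111 zmin [0.0313 0.0314 0.0315 0.0315 0.0315 0.0319 0.0319 0.0321 0.0321 0.0325
 0.0325 0.0329] x [0.4028 0.4312 0.4614] y [0.1843 0.1934 0.2038]
```

View pics/s6.png

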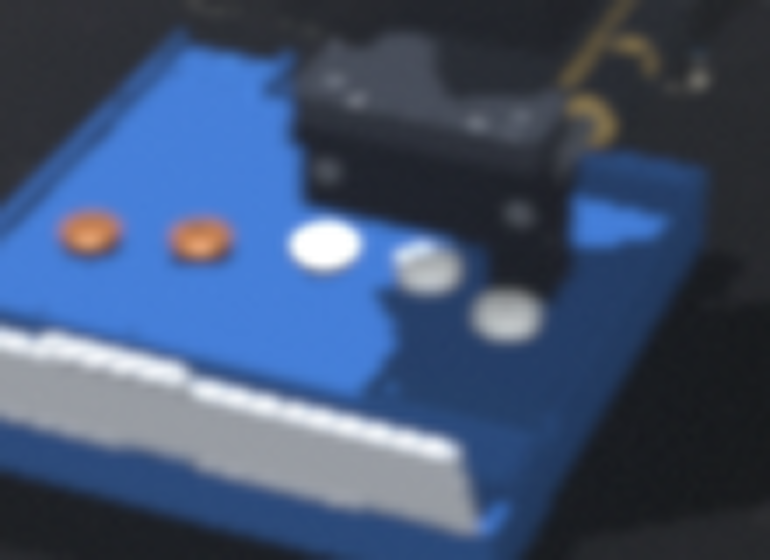

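The near white is being pushed cleanly, now at (508,315) with the fingers right behind it. The others haven't moved, so I'll carry on over the edge.

step_arm:
  delta_pos:
    - [-0.01,0.2,0]
    - [-0.01,0.2,0]
    - [-0.01,0.2,0]
    - [-0.01,0.2,0]
    - [-0.01,0.2,0]
    - [-0.01,0.2,0]
    - [-0.01,0.2,0]
    - [-0.01,0.2,0]
    - [-0.01,0.2,0]
    - [-0.01,0.2,0]
    - [-0.01,0.2,0]
    - [0,0.1,0]
  turn: [0,0,0,0,0,0,0,0,0,0,0,0]

```text
time: 9.8
ee_pos: [0.4294, 0.2412, -0.0062]
eef_rot: [1.0, 0.022, 0.0, -0.0]
ft_force: [0.1, -0.1, 0.2]
width: 0.0002
grip_force: 0.0
```

```bash
cat > tabs.py <<'E'
from h import *
s=read_state();p=np.array(s["ee_pos"]);print(s["time"],p.round(4),t(p).round(4),np.round(s["ft_force"],1))
for n in("top","side"):
    c=camera(n);im=c["image"];hsv=cv2.cvtColor(im,cv2.COLOR_RGB2HSV)
    m=(((hsv[...,1]<75)&(hsv[...,2]>95))|((hsv[...,0]<25)&(hsv[...,2]>60)&(hsv[...,1]>90))).astype(np.uint8)
    k,l,st,ce=cv2.connectedComponentsWithStats(m)
    for i in range(1,k):
        if 12<st[i,4]<160:
            q=at_d(c,ce[i]);tt=t(q)
            if abs(tt[0])<.1 and -.1<tt[1]<.1 and .005<q[2]<.06: print(n,st[i,4],ce[i].round(1),"tray",tt.round(4),"z",q[2].round(3),im[int(ce[i][1]),int(ce[i][0])])
E
python3 tabs.py
```

```text
9.8 [ 0.4294  0.2412 -0.0062] [-0.0693  0.042 ] [ 0.1 -0.1  0.2]
top 53 [182.6 207.1] tray [0.0712 0.0119] z 0.035 [210 140  95]
top 53 [187.5 221.6] tray [0.0362 0.0008] z 0.037 [206 141 101]
top 67 [192.7 237.9] tray [-0.0018 -0.0094] z 0.035 [254 254 254]
side 46 [227.3 247.6] tray [0.0689 0.0158] z 0.035 [202 133  87]
side 22 [241.3 248.8] tray [0.0379 0.0079] z 0.035 [179 120  88]
```

step_arm:
  delta_pos:
    - [0.04,-0.6,0]
    - [0.04,-1,0]
    - [0.04,-1,0]
    - [0.03,-0.8,0]
    - [0.01,-0.5,0]
    - [0,0,0]
    - [0.6,0,0]
    - [0.6,0,0]
    - [0.12,0,0]
    - [0,0,0]
    - [0,0,0]
  turn: [0,0,0,0,0,0,0,0,0,0,0]

```text
time: 11.0
ee_pos: [0.4656, 0.1436, -0.0065]
eef_rot: [1.0, 0.022, -0.0, -0.0]
ft_force: [0.2, 1.1, -0.6]
width: 0.0006
grip_force: 0.0
```

```bash
python3 tabs.py
```

```text
11.0 [ 0.4656  0.1436 -0.0065] [-0.0375 -0.0572] [ 0.2  1.1 -0.6]
side 46 [227.3 247.6] tray [0.0678 0.0176] z 0.036 [202 134  89]
side 45 [243.3 248.5] tray [0.0334 0.0068] z 0.036 [196 131  88]
side 60 [261.2 249.9] tray [-0.0056 -0.0031] z 0.036 [255 255 255]
side 61 [275.7 253. ] tray [-0.0396 -0.0049] z 0.036 [178 182 184]
```

step_arm:
  delta_pos:
    - [0.02,0.2,0]
    - [-0.01,0.2,0]
    - [-0.01,0.2,0]
    - [-0.01,0.2,0]
    - [-0.01,0.2,0]
    - [-0.01,0.2,0]
    - [-0.01,0.2,0]
    - [-0.01,0.2,0]
    - [-0.01,0.2,0]
    - [-0.01,0.2,0]
    - [-0.01,0.2,0]
    - [-0.01,0.2,0]
  turn: [0,0,0,0,0,0,0,0,0,0,0,0]

```text
time: 12.3
ee_pos: [0.4642, 0.2035, -0.0063]
eef_rot: [1.0, 0.022, 0.0, 0.0]
ft_force: [0.2, -0.0, -1.1]
width: 0.0005
grip_force: 0.1
```

step_arm:
  delta_pos:
    - [-0.01,0.2,0]
    - [-0.01,0.2,0]
    - [-0.01,0.2,0]
    - [-0.01,0.2,0]
    - [-0.01,0.2,0]
    - [-0.01,0.2,0]
    - [-0.01,0.2,0]
    - [0,0.15,0]
    - [0,0.1,0]
    - [0,0,0]
  turn: [0,0,0,0,0,0,0,0,0,0]

```text
time: 13.3
ee_pos: [0.4624, 0.2447, -0.0063]
eef_rot: [1.0, 0.022, 0.0, -0.0]
ft_force: [0.4, -1.3, 0.1]
width: 0.0005
grip_force: 0.0
```

```bash
python3 tabs.py;python3 -c "
from h import *
print(w(-.002,-.052))"
```

```text
13.3 [ 0.4624  0.2447 -0.0063] [-0.0361  0.044 ] [ 0.4 -1.3  0.1]
top 54 [182.5 207.1] tray [0.0707 0.0116] z 0.037 [211 141  95]
top 55 [187.5 221.7] tray [0.0363 0.0013] z 0.035 [205 141  96]
side 26 [226.  248.2] tray [0.0711 0.0179] z 0.034 [196 134  91]
[0.50084123 0.15036267]
```

step_arm:
  delta_pos:
    - [0.04,-0.6,0]
    - [0.04,-1,0]
    - [0.04,-1,0]
    - [0.03,-0.7,0]
    - [0.01,-0.5,0]
    - [0,0,0]
    - [0.6,0,0]
    - [0.6,0,0]
    - [0.18,0,0]
    - [0,0,0]
    - [0,0,0]
  turn: [0,0,0,0,0,0,0,0,0,0,0]

```text
time: 14.5
ee_pos: [0.5002, 0.15, -0.0064]
eef_rot: [1.0, 0.022, -0.0, -0.0]
ft_force: [-0.0, -0.4, -0.1]
width: 0.0005
grip_force: 0.0
```

```bash
python3 tabs.py
```

```text
14.5 [ 0.5002  0.15   -0.0064] [-0.0027 -0.0523] [-0.  -0.4 -0.1]
top 65 [158.8 269.6] tray [-0.0689  0.0744] z 0.018 [254 254 254]
side 46 [227.3 247.6] tray [0.0683 0.0168] z 0.036 [201 133  87]
side 59 [261.  250.1] tray [-0.0044 -0.0045] z 0.035 [176 181 183]
```

step_arm:
  delta_pos:
    - [0,0.2,0]
    - [-0.01,0.2,0]
    - [-0.01,0.2,0]
    - [-0.01,0.2,0]
    - [-0.01,0.2,0]
    - [-0.01,0.2,0]
    - [-0.01,0.2,0]
    - [-0.01,0.2,0]
    - [-0.01,0.2,0]
    - [-0.01,0.2,0]
    - [-0.01,0.2,0]
    - [-0.01,0.2,0]
  turn: [0,0,0,0,0,0,0,0,0,0,0,0]

```text
time: 15.8
ee_pos: [0.4982, 0.2097, -0.0063]
eef_rot: [1.0, 0.022, -0.0, 0.0]
ft_force: [-0.0, -0.2, 0.3]
width: 0.0005
grip_force: 0.1
```

step_arm:
  delta_pos:
    - [-0.01,0.2,0]
    - [-0.01,0.2,0]
    - [-0.01,0.2,0]
    - [-0.01,0.2,0]
    - [-0.01,0.2,0]
    - [-0.01,0.2,0]
    - [0,0.2,0]
    - [0,0.05,0]
    - [0,0,0]
  turn: [0,0,0,0,0,0,0,0,0]

```text
time: 16.7
ee_pos: [0.4967, 0.2458, -0.0063]
eef_rot: [1.0, 0.022, -0.0, -0.0]
ft_force: [0.2, -1.4, -0.4]
width: 0.0007
grip_force: 0.0
```

```bash
python3 tabs.py
```

```text
16.7 [ 0.4967  0.2458 -0.0063] [-0.0019  0.0436] [ 0.2 -1.4 -0.4]
top 53 [182.5 207.2] tray [0.0711 0.0122] z 0.035 [210 141  91]
```

step_arm:
  delta_pos:
    - [0,-0.2,0.3]
    - [0,0,1]
    - [0,0,1]
    - [0,-0.5,1]
    - [0,-1,0.5]
    - [0,-1,0]
    - [0,-1,0]
    - [0,-1,0]
    - [0,-1,0]
    - [0,-1,0]
    - [0,-1,0]
    - [0,-1,0]
  turn: [0,0,0,0,0,0,0,0,0,0,0,0]

```text
time: 18.0
ee_pos: [0.4966, 0.0265, 0.0893]
eef_rot: [1.0, 0.022, 0.0, 0.0]
ft_force: [0.0, 0.3, -0.1]
width: 0.0005
grip_force: 0.0
```

```bash
python3 tabs.py; python3 - <<'E'
from h import *
a=camera("top"); save(a,"t7.png",(115,170,255,300),4)
E
```

```text
18.0 [0.4966 0.0265 0.0893] [-0.0118 -0.1755] [ 0.   0.3 -0.1]
top 52 [182.6 207. ] tray [0.0719 0.0123] z 0.033 [212 142  96]
top 53 [187.5 221.6] tray [0.0361 0.0007] z 0.038 [205 141 100]
top 66 [157.9 241. ] tray [-0.0022  0.0755] z 0.016 [254 254 254]
top 29 [164.  255.2] tray [-0.0372  0.0591] z 0.027 [255 255 255]
top 65 [158.8 269.6] tray [-0.069   0.0738] z 0.02 [254 253 254]
side 48 [227.3 247.6] tray [0.0687 0.0162] z 0.035 [202 133  89]
side 44 [243.3 248.5] tray [0.0351 0.0036] z 0.034 [196 130  88]
```

View pics/t7.png

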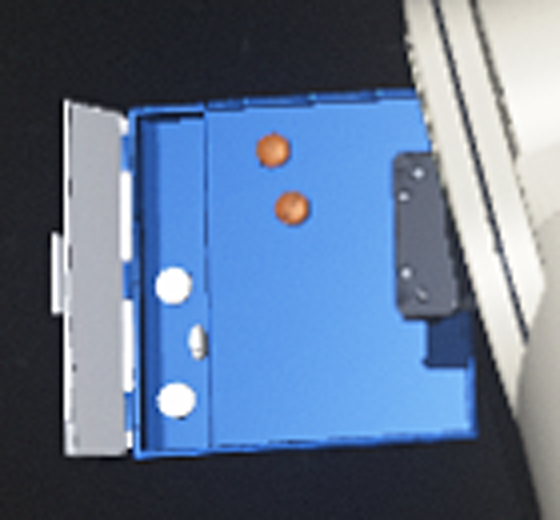

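Both browns are untouched at (272,150) and (292,208). Two whites lie flat in the trough at (173,285) and (177,400). The third, at (198,341), seems to stand on its rim next to the plate-side wall. I'll measure how it stands.

```bash
python3 - <<'E'
from h import *
a=camera("top");im=a["image"]
print(im[250:262,158:171].astype(int).mean(2).round(0).astype(int))
print(np.array([[at_d(a,(u,v))[2]*1000 for u in range(158,171)] for v in range(250,262)]).round(0).astype(int))
print([(u,t(at_z(a,(u,255),.028))[1].round(4)) for u in range(158,171)])
print(read_state()["time"])
E
```

```text
[[156 156 155 155 156 156 157 157 163 138 155 157 158]
 [154 155 159 158 155 176 202 151 159 138 155 157 155]
 [156 156 155 155 175 245 231 143 149 135 155 156 157]
 [158 156 157 155 191 255 242 153 101 129 155 156 156]
 [155 156 156 152 210 255 246 163  82 122 156 156 156]
 [156 158 153 152 222 255 248 168  86 122 158 157 158]
 [156 156 156 154 204 255 251 173  87 119 162 156 155]
 [157 158 156 156 155 212 189 153  87 115 162 158 156]
 [156 156 157 155 153 221 240 165  80 112 159 156 156]
 [157 157 157 156 156 175 186 121 142 119 160 157 156]
 [156 158 157 157 157 156 157 152 163 126 158 156 157]
 [157 156 157 158 157 159 158 159 162 127 159 158 157]]
[[  8   7  14  12   8   9   7   6   7  29  30  30  28]
 [  8   8   8  11   5  24  22  21   8  30  28  27  28]
 [  8   8   7  11   6  28  27  20   7  27  29  27  28]
 [  9  10  12   9  25  26  27  24  16  27  27  26  29]
 [  8   9   9  10  28  28  29  22  15  27  29  28  28]
 [  7   9   8  13  29  28  25  24  18  28  28  27  28]
 [  7   8   7   8  26  28  25  26  15  29  29  28  28]
 [  7  11   5   9   7  25  29  23  15  27  27  27  28]
 [  8  10  10   9   8  26  24  25  10  26 936  29  29]
 [  8   7   7   9   6  21  21  19  10  25  26  30  29]
 [  9   6  10   8   8  11   7   9   8  29  31  27  31]
 [  7   7   8  10  11  10  10   9   8  27  28  29  27]]
[(158, np.float64(0.0727)), (159, np.float64(0.0704)), (160, np.float64(0.0681)), (161, np.float64(0.0658)), (162, np.float64(0.0635)), (163, np.float64(0.0612)), (164, np.float64(0.0589)), (165, np.float64(0.0566)), (166, np.float64(0.0543)), (167, np.float64(0.0519)), (168, np.float64(0.0496)), (169, np.float64(0.0473)), (170, np.float64(0.045))]
18.2
```

The tablet stands upright on its rim clear of the wall, about tray y 0.056-0.064 with its top at z≈0.028. All three are therefore inside the trough limits and the cover can shut flat over them. I'll go over the cover to its outer side.

step_arm:
  delta_pos:
    - [0,1,0]
    - [0,1,0]
    - [0,1,0]
    - [0,1,0]
    - [0,1,0]
    - [0,1,0]
    - [0,1,0]
    - [0,1,0]
    - [0,1,0]
    - [0,1,0]
    - [0,1,0]
    - [0,1,0]
  turn: [0,0,0,0,0,0,0,0,0,0,0,0]

```text
time: 19.4
ee_pos: [0.4959, 0.3303, 0.089]
eef_rot: [1.0, 0.023, -0.0, -0.0]
ft_force: [0.6, -0.1, 0.3]
width: 0.0003
grip_force: 0.0
```

step_arm:
  delta_pos:
    - [-0.1,1,0]
    - [0,0.3,0]
    - [0,0,0]
    - [0,0,-0.8]
    - [0,0,-0.8]
    - [0,0,-0.8]
    - [0,0,-0.4]
    - [0,0,0]
    - [0,0,0]
  turn: [0,0,0,0,0,0,0,0,0]

```text
time: 20.3
ee_pos: [0.4947, 0.3604, 0.0195]
eef_rot: [1.0, 0.022, 0.0, -0.0]
ft_force: [0.3, -0.0, -0.6]
width: 0.0003
grip_force: 0.0
```

```bash
python3 - <<'E'
from h import *
s=read_state();p=np.array(s["ee_pos"]);print(s["time"],p,t(p),s["ft_force"])
b=camera("side"); save(b,"s8.png",(160,180,340,315),4)
E
```

```text
20.3 [0.49467777 0.3604169  0.01951088] [0.00129202 0.15811885] [ 0.27660096 -0.01785392 -0.60664081]
```

View pics/s8.png

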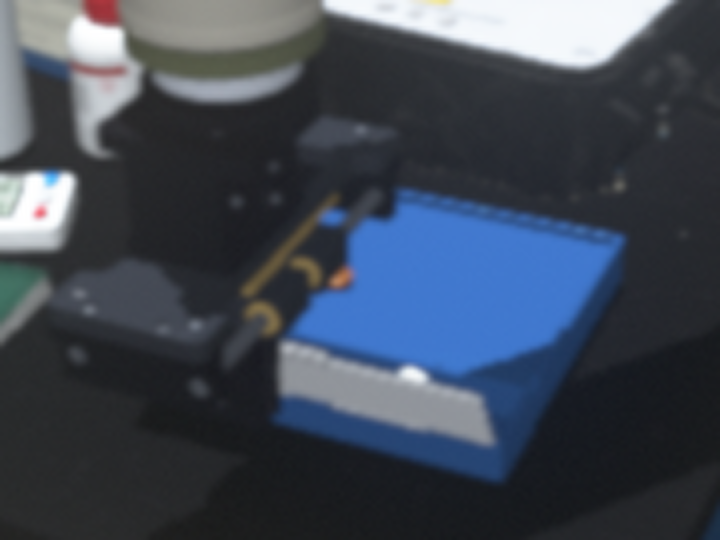

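The gripper is outside the cover at the tab. The cover's free edge is still up, and the standing white shows at (412,374), flush with the plate. I'll push the cover over slowly.

step_arm:
  delta_pos:
    - [0,-0.2,0]
    - [0,-0.2,0]
    - [0,-0.15,0]
    - [0,-0.15,0]
    - [0.01,-0.15,0]
    - [0.01,-0.15,0]
    - [0.01,-0.15,0]
    - [0.01,-0.15,0]
    - [0.01,-0.15,0]
    - [0.01,-0.15,0]
    - [0.01,-0.15,0]
    - [0.01,-0.15,0]
  turn: [0,0,0,0,0,0,0,0,0,0,0,0]

```text
time: 21.55
ee_pos: [0.4963, 0.3128, 0.0187]
eef_rot: [1.0, 0.022, 0.0, 0.0]
ft_force: [0.0, -0.2, -0.3]
width: 0.0005
grip_force: 0.0
```

step_arm:
  delta_pos:
    - [0,-0.15,0]
    - [0,-0.15,0]
    - [0,-0.15,0]
    - [0,-0.15,0]
    - [0,-0.1,0]
    - [0,0,0]
    - [0,0,0]
    - [0,0,0]
    - [0,0,0]
  turn: [0,0,0,0,0,0,0,0,0]

```text
time: 22.45
ee_pos: [0.4961, 0.2958, 0.0187]
eef_rot: [1.0, 0.022, -0.0, -0.0]
ft_force: [0.5, 0.7, 0.3]
width: 0.0004
grip_force: 0.0
```

```bash
cat > cov.py <<'E'
from h import *
s=read_state();p=np.array(s["ee_pos"]);print(s["time"],p.round(4),t(p).round(4),np.round(s["ft_force"],1))
for n in("top","side"):
    c=camera(n);im=c["image"]
    vs,us=np.mgrid[195:300,140:330]
    q=np.array([at_d(c,x) for x in zip(us.ravel(),vs.ravel())]);I=im[vs.ravel(),us.ravel()].astype(int)
    T=np.column_stack([(q[:,:2]-O)@EX,(q[:,:2]-O)@EY])
    g=(np.ptp(I,axis=1)<30)&(I.min(1)>90)&(np.abs(T[:,0])<.1)&(T[:,1]>.04)&(T[:,1]<.13)&(q[:,2]<.09)
    print(n,g.sum())
    if g.sum()>30:
        for a,b in((.04,.055),(.055,.07),(.07,.085),(.085,.1),(.1,.13)):
            k=g&(T[:,1]>=a)&(T[:,1]<b)
            if k.any(): print(a,b,k.sum(),"z",np.median(q[k,2]).round(4),"x",T[k,0].min().round(3),T[k,0].max().round(3))
E
python3 cov.py
```

```text
22.45 [0.4961 0.2958 0.0187] [-0.0002  0.0935] [0.5 0.7 0.3]
top 561
0.04 0.055 20 z 0.0323 x -0.033 0.099
0.055 0.07 156 z 0.0321 x -0.028 0.099
0.07 0.085 247 z 0.032 x -0.001 0.098
0.085 0.1 134 z 0.032 x 0.001 0.099
0.1 0.13 4 z 0.0008 x 0.061 0.099
side 1372
0.04 0.055 93 z 0.0316 x -0.098 0.007
0.055 0.07 308 z 0.0312 x -0.098 0.099
0.07 0.085 424 z 0.0311 x -0.098 0.099
0.085 0.1 416 z 0.0312 x -0.098 0.099
0.1 0.13 131 z 0.0298 x -0.092 0.093
```

The cover reads level at z≈0.031 all across, so it is shut. I'll lift clear and do a last check.

step_arm:
  delta_pos:
    - [0,0,0.5]
    - [0,0,1]
    - [0,0,1]
    - [0,-0.5,1]
    - [0,-1,0.5]
    - [0,-1,0]
    - [0,-1,0]
    - [0,-1,0]
    - [0,-1,0]
    - [0,-1,0]
    - [0,-1,0]
    - [0,-1,0]
  turn: [0,0,0,0,0,0,0,0,0,0,0,0]

```text
time: 23.75
ee_pos: [0.4963, 0.0823, 0.1197]
eef_rot: [1.0, 0.022, 0.001, 0.0]
ft_force: [0.5, 0.1, -0.1]
width: 0.0004
grip_force: 0.0
```

step_arm:
  delta_pos:
    - [0,-1,0]
    - [0,-0.5,0]
    - [0,0,0]
    - [0,0,0]
    - [0,0,0]
  turn: [0,0,0,0,0]

```text
time: 24.25
ee_pos: [0.4962, 0.0472, 0.1189]
eef_rot: [1.0, 0.023, 0.0, -0.0]
ft_force: [0.3, 0.3, -0.2]
width: 0.0002
grip_force: 0.0
```

```bash
python3 cov.py; python3 tabs.py
```

```text
24.25 [0.4962 0.0472 0.1189] [-0.0113 -0.1548] [ 0.3  0.3 -0.2]
top 1844
0.04 0.055 196 z 0.0329 x -0.096 0.099
0.055 0.07 531 z 0.0319 x -0.098 0.099
0.07 0.085 566 z 0.0319 x -0.097 0.098
0.085 0.1 498 z 0.0318 x -0.097 0.098
0.1 0.13 53 z 0.0007 x -0.096 0.098
side 1495
0.04 0.055 138 z 0.0318 x -0.098 0.099
0.055 0.07 405 z 0.0311 x -0.098 0.1
0.07 0.085 415 z 0.0311 x -0.098 0.099
0.085 0.1 415 z 0.0311 x -0.098 0.1
0.1 0.13 122 z 0.0297 x -0.094 0.091
24.35 [0.4962 0.0469 0.1188] [-0.0113 -0.1552] [ 0.4 -0.6 -0.9]
top 55 [182.6 207.1] tray [0.0706 0.0111] z 0.038 [205 142  97]
top 55 [187.6 221.8] tray [0.0359 0.0007] z 0.037 [200 140  99]
side 46 [227.3 247.5] tray [0.0689 0.0159] z 0.035 [195 131  91]
side 43 [243.3 248.4] tray [0.0348 0.0042] z 0.034 [190 129  92]
```

Cover flat and shut, browns unmoved, robot clear.

```bash
python3 -c "
from bench import *
print(close_job())"
```

```text
the job is handed in; nothing more can be done
None
```

I handed the job in at about 24 s of the 51 s: the three white tablets are in the trough (one was standing on its rim before the cover closed), the cover lies flat shut over them, and the two brown ones are where they started; the hand-in gave no verdict.

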